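# Lock the bayonet cap on a filter pot

## Robot

A 6-joint arm with a two-finger parallel gripper is mounted at the origin on the work surface. World frame = base frame: x ahead of the robot, y to its left, z up, the work surface at z = 0. Lengths are in mm, angles in rad, forces in N, time in s.
With the tool pointing down it reaches from about 275 to 850 mm from the base axis. Payload 5.2 kg.
Tool frame: the origin (TCP) lies midway between the tips of the shut fingers; the grasp point (between the pads) lies 19 mm behind it; z points along the fingers, y is the line along which they close (so a half turn about z gives the same grasp; the last joint's range is limited). The gripper opens to 85 mm and grips with 20 to 120 N. Pads are 22 mm wide; open, the fingers measure 114 mm over their backs; the gripper's body (76 mm by 85 mm) begins 54 mm behind the grasp point. The pads swing forward as they close: fully open they stand 13 mm farther back than shut.
Start: joints at [1.068, 0.259, 1.535, -0, 1.348, -0.203], TCP at [162.409, 525.479, 231.31] pointing down, gripper open.
Joint ranges: [-3.14, 3.14], [-0.91, 2.08], [0.19, 2.58], [-1.22, 4.36], [0.22, 2.71], [-3.12, 3.12]. Speed limits (rad/s): [2.57, 2.57, 3.14, 3.14, 3.14, 3.14].

## Interface

Orientations are given as a unit quaternion [w, x, y, z].
In Python, from workcell import sensors, snapshot, camera_info, ticket gives the robot as it stands.
- The arm moves only by the tool step_arm, never from a script. Its argument "steps" is a list of rows, each a list of 3 entries, a list of its own where there are three numbers: the shift along the tool's x, y, z scaled (see below), then the turn, a rotation vector about the tool's x, y, z scaled (see below), then the closure, from 0 (fully open) to 1 (shut). In form: [[[x, y, z], [wx, wy, wz], gripper], ...]. A call has 1 to 10 rows; each row is the pose to reach, as a shift and turn from the pose commanded when the call began, along the tool's axes at that moment; what a row does not reach only later rows make up. The controller multiplies each number of a shift by 0.25 m and each number of a turn by 30 degrees. A row lasts 1/8 s, in which the tool goes at most 62.5 mm and 10.7 degrees, less where a joint would pass 70% of its speed; a pose out of reach is approached as far as the arm can. A call with a number of a shift or a turn outside -1 to 1 is refused whole. A call with a gripper value outside its range is refused whole. The fingers move at their own pace and stop on an object; "force" is the grip in N (left out, the last holds). Time passes only in rows, so rows that repeat a pose let the fingers close. It gives the time, the measured TCP pose, the force, the opening and the grip force at its end, in the units of the state.
- sensors.sense(): the state, without advancing time (a new reading comes with each control period).
- snapshot(name): name is "scene" or "side" or "wrist"; returns (picture, depth): 480x640x3 uint8, blue, green, red; 480x640 float32, mm along the optical axis (not along the pixel's ray), 0 where there is no reading.
- camera_info(name): a dict with "fx", "fy", "cx", "cy" (pixels), "distortion" ([k1, k2, p1, p2, k3] as OpenCV has them; the pictures are not rectified), "pose" (4x4, takes a point from camera to world coordinates). Camera axes: x right, y down, z forward; pixel columns grow to the right and rows downward; lengths in mm; the calibration is good to about 2 mm. A picture is of the moment at which its call begins: read the wrist's pose just before it. camera_info takes no time and is no camera call; for the wrist camera it gives the pose at the moment of the call.
- ticket.job_done(): hands the job in; it is judged then, once.
The state is a dict: "t": time; "joint_pos": joint angles; "dq": joint speeds; "joint_torque": joint torques, N m; "eef_pos": TCP position; "tool_rot": TCP orientation; "force": force on the tool from outside, world axes, zero at the start; "ft_torque": the same for the moment, N m; "width": finger opening in mm; "grip_force": force on a finger pad.
Only numpy, scipy, OpenCV 4.12 (cv2) and the standard library are available. Lean on these libraries where they do the work, as an engineer would, in place of code of your own. Each camera call takes 0.05 s, during which the arm holds its last target. There are 200 camera calls.

## Task

Close the blue filter pot on the bench with its black cap: set the cap's plug in the mouth, feel for the two slots with its lugs, push it down against the spring, twist it clockwise (seen from above) under the ring and let it spring up into its locked seat, level and with its black flange flush with the pot's rim. Be gentle: never press or wedge the cap in the pot with more than 35 N in all (pushes and sideways or twisting contact together), and leave the spanner, hammer, spray can and red bin where they are.

Things in the scene. Friction and masses are not known exactly. Their poses are not given: they have to be found in the camera images.
- cap_grip (a point): On the axis of the loose cap (0.24-0.39 kg), in its orange grip bar: bar 60 mm long (this point's x), 14 wide (y), 40 tall. This point is 12 mm below the bar's top, 28 above the top of the black flange (92 mm dia., 6 thick). z up. The cap stands upright on its plug at the start; half a turn leaves it the same.
- cap_foot (a point): Centre of the flat foot of the cap's aluminium plug, 59.5 mm below cap_grip, 25.5 below the flange's underside. Plug 58 mm dia., lowest 7 mm tapering to 47. Two steel lugs stick out at +x and -x, in line with the bar (yellow marks on the flange): 12 mm wide, to 38 mm from the axis, 8 to 15 mm above the foot.
- pot_mouth (a point): Centre of the open mouth of the blue filter pot, in the plane of its rim, 100 mm above the bench; z up. Bolted down. 112 mm outside, 98 inside diameter at the rim; base flange 144 wide, 10 thick. Two pipe stubs with brass ends stick out along +x and -x to 82 mm from the axis, 31 to 65 mm above the bench.
- ring_top (a point): Centre of the flat top of the aluminium bayonet ring in the pot, 12 mm below the rim; 8 thick, bore 62. Two slots 17 mm wide run out from the bore, between yellow marks, roughly along this point's +x and -x, but up to 0.3 rad off either way: the ring's own angle is not measured. Look, or rest the lugs on it with 4 to 8 N and turn till they drop in (they pass within 0.07 rad).
- follower_rest (a point): Middle of the top of the rubber follower at rest, 26 mm below the rim. It springs the plug up: 5 N at first, 0.35 N more per mm. Lugs dropped into the slots sink 6 mm before the foot meets it. The lugs are below the ring, free to turn, with the foot 35 to 37.5 mm below the rim; at 37.5 the flange lands on the ring and force climbs steeply.
- lock_seat (a point): Where the foot's centre is when locked: 31.5 mm below the rim, flange top flush with the rim. Lock angle: 0.84 rad clockwise from above from slot centre (red marks), +-0.07; a stop lies just beyond, another bars turning counter-clockwise from the slot. Let up there, the spring lifts the lugs 3.5 mm into pockets and the cap cannot turn back. Let go unlocked, it stands 5 mm or more proud.
- spanner_mid (a point): Middle of a loose steel spanner, 170 mm long along x, lying on the bench near the work, 5 mm above it. Leave alone.
- mallet_mid (a point): Middle of a loose hammer lying along x, 260 mm long, at the far side. Leave alone.
- spray_mid (a point): Middle of an upright spray can, 60 mm diameter, 160 mm tall, at the far side. Leave alone.
- bin_mid (a point): Middle of an open red plastic bin of brass fittings, 120 x 160 x 60 mm, at the far side. Leave alone.
Things that resemble listed ones, but are neither listed nor needed, are in the scene too. There is more than one size of the part that bears cap_grip; the job needs the smallest.

How it is judged:
By the outcome, as a careful person would: the job done as asked, in the order asked, and still so for the second after the job is handed in, with the robot touching nothing.
It also fails if it takes over 72 s, if anything falls off the work surface, if the arm or the gripper's body presses on something with over 40 N, if the wrist force passes 120 N, or if a joint passes its speed limit or range.

## Working session

There is one attempt and no reset: what is moved stays moved. The work goes in short steps, Python scripts to look and compute and a tool call to move; the robot and the scene stay as the last step left them, time stands still between calls to the robot, and variables do not carry over. Pictures are saved under pics/ and viewed, at most 10 in all, crops included, and the job is handed in when it is done.

Besides the shell and the picture viewer there is one more tool, called after "Emit:" as name(argument=value, ...), one argument or row to a line, values as JSON. step_arm: Moves the arm, as the interface text tells. Its arguments: {"type":"object","properties":{"steps":{"type":"array"},"force":{"type":"number"}},"required":["steps"]}

```bash
mkdir -p pics; ls; cat > h.py <<'E'
import numpy as np, cv2
from workcell import sensors, snapshot, camera_info, ticket
def grab(n):
    i=camera_info(n); p,d=snapshot(n); np.savez(f'/tmp/{n}.npz',p=p,d=d,**{k:np.array(v) for k,v in i.items()}); return p,d,i
def load(n): z=np.load(f'/tmp/{n}.npz'); return z['p'],z['d'],z
def K(i): return np.array([[i['fx'],0,i['cx']],[0,i['fy'],i['cy']],[0,0,1]],float)
def ray(i,uv):
    q=cv2.undistortPoints(np.array(uv,float).reshape(-1,1,2),K(i),np.array(i['distortion'],float)).reshape(-1,2)
    return np.c_[q,np.ones(len(q))]
def onplane(i,uv,z):
    P=np.array(i['pose']); r=ray(i,uv)@P[:3,:3].T; o=P[:3,3]
    return o+r*((z-o[2])/r[:,2])[:,None]
def cloud(d,i):
    v,u=np.mgrid[0:480,0:640]; uv=np.c_[u.ravel(),v.ravel()]
    P=np.array(i['pose']); pts=(ray(i,uv)*d.reshape(-1,1))@P[:3,:3].T+P[:3,3]
    pts[d.ravel()==0]=np.nan
    return pts.reshape(480,640,3)
def proj(i,X):
    P=np.linalg.inv(np.array(i['pose'])); X=np.atleast_2d(X)@P[:3,:3].T+P[:3,3]
    return cv2.projectPoints(X,np.zeros(3),np.zeros(3),K(i),np.array(i['distortion'],float))[0].reshape(-1,2)
E
python3 - <<'E'
from h import *
p,d,i=grab('scene'); cv2.imwrite('pics/scene.png',p)
print(np.round(i['pose'],2),i['fx'])
p,d,i=grab('wrist'); cv2.imwrite('pics/wrist.png',p)
print(np.round(i['pose'],2),i['fx'])
print(sensors.sense())
E
```

```text
pics
[[ 0.00000e+00  5.70000e-01 -8.20000e-01  1.34825e+03]
 [ 1.00000e+00  0.00000e+00  0.00000e+00 -7.42400e+01]
 [ 0.00000e+00 -8.20000e-01 -5.70000e-01  6.02340e+02]
 [ 0.00000e+00  0.00000e+00  0.00000e+00  1.00000e+00]] 450.34672247104436
[[ 3.0000e-01  9.2000e-01  2.7000e-01  9.2780e+01]
 [ 9.6000e-01 -2.8000e-01 -9.0000e-02  5.4577e+02]
 [-0.0000e+00  2.9000e-01 -9.6000e-01  3.7183e+02]
 [ 0.0000e+00  0.0000e+00  0.0000e+00  1.0000e+00]] 380.23258016531935
{'t': 0.1, 'joint_pos': array([ 1.06820389e+00,  2.59291289e-01,  1.53596484e+00,  2.23117837e-05,
        1.34799967e+00, -2.02777839e-01]), 'dq': array([-0.00016159,  0.00030146, -0.0034342 , -0.00015344,  0.00092845,
       -0.00047039]), 'joint_torque': array([ 2.71748526e-03, -4.46977150e+01, -2.91247559e+01, -1.76064755e-04,
        6.27246103e-03, -2.87656781e-05]), 'eef_pos': array([162.16745438, 525.06026427, 230.54996262]), 'tool_rot': array([-2.97450030e-04,  1.49348865e-01,  9.88784215e-01, -7.76632235e-04]), 'force': array([ 1.11222701, -0.49926508, -0.02798685]), 'ft_torque': array([0.02676219, 0.00115982, 0.00432547]), 'grip_force': 0.0, 'width': 85.39514716517859}
```

View pics/scene.png

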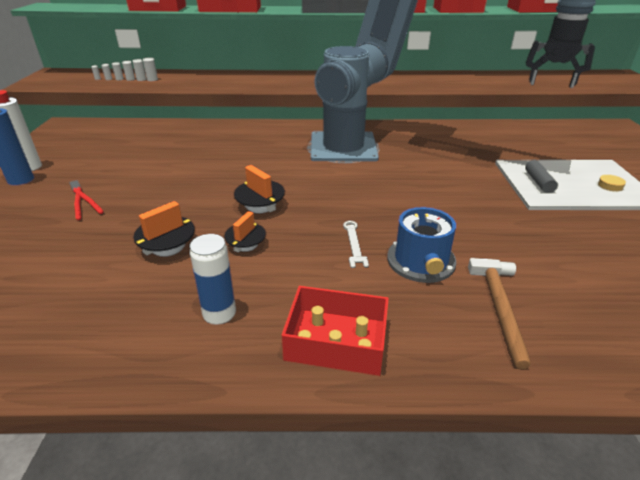

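View pics/wrist.png

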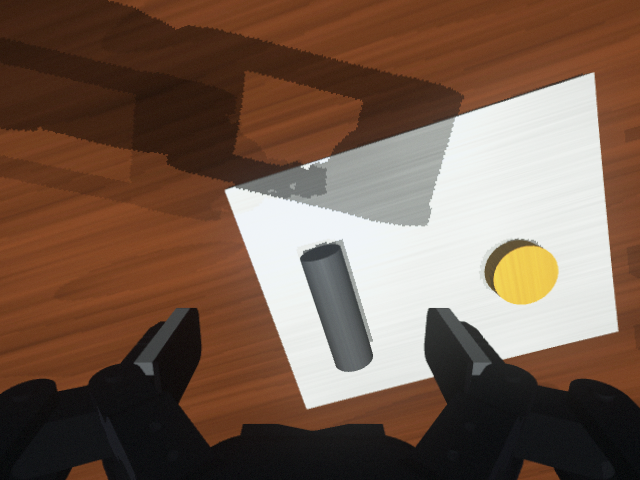

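The scene view (camera looking back at the robot, image right = +y) shows three orange-bar caps; the smallest is at about (245,232). The pot is at (425,240), spanner (356,243), spray can (213,280), bin (338,330) and hammer (505,310). The wrist view shows only the white sheet with a decoy rod and disc.

```bash
python3 - <<'E'
from h import *
p,d,i=load('scene'); C=cloud(d,i)
hsv=cv2.cvtColor(p,cv2.COLOR_BGR2HSV)
o=((hsv[...,0]>4)&(hsv[...,0]<14)&(hsv[...,1]>200)&(hsv[...,2]>180)).astype(np.uint8)
n,l,s,c=cv2.connectedComponentsWithStats(o)
for k in range(1,n):
    if s[k,4]>60:
        q=C[l==k]; q=q[np.isfinite(q[:,0])]; zt=np.percentile(q[:,2],97)
        t=q[q[:,2]>zt-10]; r=cv2.minAreaRect(q[:,:2].astype(np.float32))
        print(c[k].round(),s[k,4],'ztop',zt.round(1),t.mean(0).round(1),r)
# pot rim: points z 95..105 in region
reg=np.zeros((480,640),bool); reg[200:280,385:465]=1
q=C[reg]; q=q[np.abs(q[:,2]-100)<4]; print('rim',len(q),q.min(0).round(),q.max(0).round())
A=np.c_[2*q[:,:2],np.ones(len(q))]; s_=np.linalg.lstsq(A,(q[:,:2]**2).sum(1),rcond=None)[0]; print(s_[:2],np.sqrt(s_[2]+s_[0]**2+s_[1]**2))
for nm,uv in dict(spA=(350,226),spB=(360,262),spray=(210,243),stubend=(434,265)).items(): print(nm,C[uv[1],uv[0]].round())
cv2.imwrite('pics/crop1.png',cv2.resize(np.hstack([p[200:280,385:465],p[205:285,210:290]]),None,fx=5,fy=5,interpolation=cv2.INTER_CUBIC))
E
```

```text
rim 543 [530.  86.  96.] [646. 199. 103.]
[589.40347385 141.8753118 ] 52.7947273158488
spA [468.  -3.   9.]
spB [593.  12.   1.]
spray [ 746. -256.  162.]
stubend [670. 146.  55.]
```

View pics/crop1.png

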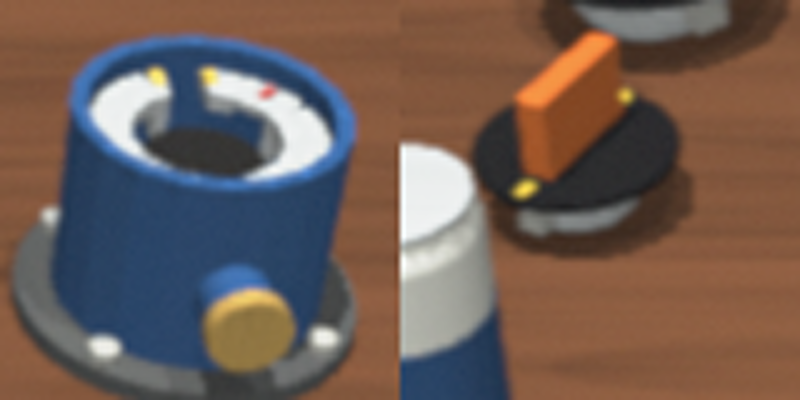

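The crop shows the ring's far slot between yellow marks at about (422,215) in the full image, with the red mark right of it. The bar's top face runs from (236.6,225.4) to (251.8,212.4).

```bash
cat >> h.py <<'E'
from scipy.spatial.transform import Rotation as R
def pose():
    s=sensors.sense(); q=s['tool_rot']; return s,np.array(s['eef_pos']),R.from_quat([q[1],q[2],q[3],q[0]])
def plan(p1,yaw,p0=None,Rm=None):
    "tool-down with tool y axis at world angle yaw (mod pi, smallest turn)"
    s,p,r=pose()
    best=None
    for k in (0,np.pi,-np.pi):
        a=yaw+k; y=np.array([np.cos(a),np.sin(a),0]); z=np.array([0,0,-1.]); x=np.cross(y,z)
        g=R.from_matrix(np.c_[x,y,z]); rv=(r.inv()*g).as_rotvec()
        j6=s['joint_pos'][5]+rv[2]
        print('shift',(r.inv().apply(np.array(p1)-p)/250).round(4),'turn',(rv/np.radians(30)).round(4),'~j6 end if base fixed',j6.round(2))
E
python3 - <<'E'
from h import *
p,d,i=load('scene')
a=onplane(i,[(236.6,225.4),(251.8,212.4),(244.2,218.8)],71.5); print(a.round(1)); v=a[1]-a[0]; ang=np.arctan2(v[1],v[0]); print(np.linalg.norm(v),ang)
b=onplane(i,[(385+182/5,200+75/5)],88);print('slot mid',b)
s=onplane(i,[(385+157/5,200+76/5),(385+208/5,200+75/5),(385+268/5,200+92/5)],88);print(s)
c,q,r=pose(); print(q,r.as_matrix().round(3))
plan([a[2][0],a[2][1],230],ang+np.pi/2)
E
```

```text
[[ 559.4 -249.4   71.5]
 [ 508.  -223.9   71.5]
 [ 533.9 -237.    71.5]]
57.41351400526219 2.6809616244100027
slot mid [[542.85607674 141.19233315  88.        ]]
[[543.68197359 130.4723251   88.        ]
 [542.81556561 152.19425525  88.        ]
 [555.9481685  174.71293326  88.        ]]
[162.16745438 525.06026427 230.54996262] [[-0.955  0.295 -0.001]
 [ 0.295  0.955 -0.001]
 [ 0.    -0.002 -1.   ]]
shift [-2.3209 -2.4731  0.0054] turn [ 6.0000e-04 -4.7000e-03 -5.6929e+00] ~j6 end if base fixed -3.18
shift [-2.3209 -2.4731  0.0054] turn [-0.0032 -0.0004  0.3071] ~j6 end if base fixed -0.04
shift [-2.3209 -2.4731  0.0054] turn [-0.0032 -0.0004  0.3071] ~j6 end if base fixed -0.04
```

Emit:
step_arm(
  steps=[
    [[-1,-1,0],[0,0,0.307],0.2],
    [[-1,-1,0],[0,0,0.307],0.2],
    [[-1,-1,0],[0,0,0.307],0.2],
    [[-1,-1,0],[0,0,0.307],0.2],
    [[-1,-1,0],[0,0,0.307],0.2],
    [[-1,-1,0],[0,0,0.307],0.2],
  ],
)

```text
t: 0.85
eef_pos: [328.0, 210.5, 231.2]
tool_rot: [0.0, 0.229, 0.973, -0.0]
force: [0.5, 0.9, 0.1]
width: 68.1
grip_force: 0.0
```

```bash
python3 - <<'E'
from h import *
plan([533.9,-237,230],1.11)
E
```

```text
shift [-1.5355 -1.235   0.0055] turn [-0.0006  0.0004 -0.0027] ~j6 end if base fixed -0.83
shift [-1.5355 -1.235   0.0055] turn [6.0000e-04 9.0000e-04 5.9973e+00] ~j6 end if base fixed 2.31
shift [-1.5355 -1.235   0.0055] turn [6.0000e-04 9.0000e-04 5.9973e+00] ~j6 end if base fixed 2.31
```

Emit:
step_arm(
  steps=[
    [[-0.9,-0.8,0],[0,0,0],0.2],
    [[-0.9,-0.8,0],[0,0,0],0.2],
    [[-0.9,-0.8,0],[0,0,0],0.2],
    [[-0.9,-0.8,0],[0,0,0],0.2],
    [[-0.9,-0.8,0],[0,0,0],0.2],
    [[-0.9,-0.8,0],[0,0,0],0.2],
  ],
)

```text
t: 1.6
eef_pos: [440.9, -69.6, 230.8]
tool_rot: [-0.0, 0.231, 0.973, -0.0]
force: [0.4, 0.1, 0.2]
width: 68.5
grip_force: 0.0
```

Emit:
step_arm(
  steps=[
    [[-0.62,-0.43,0],[0,0,0],0.2],
    [[-0.62,-0.43,0],[0,0,0],0.2],
    [[-0.62,-0.43,0],[0,0,0],0.2],
    [[-0.62,-0.43,0],[0,0,0],0.2],
    [[-0.62,-0.43,0],[0,0,0],0.2],
  ],
)

```text
t: 2.22
eef_pos: [530.6, -230.2, 230.5]
tool_rot: [-0.001, 0.228, 0.974, 0.001]
force: [-0.1, -0.7, 0.7]
width: 68.3
grip_force: 0.0
```

```bash
python3 - <<'E'
from h import *
p,d,i=grab('wrist'); cv2.imwrite('pics/wrist2.png',p)
print(pose()[1])
E
```

```text
[ 530.53051822 -229.72239985  230.94816382]
```

View pics/wrist2.png

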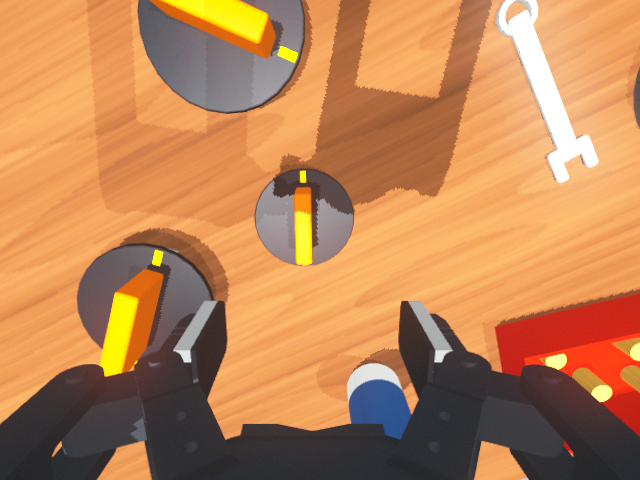

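The wrist view shows the small cap centred at about (304,217), bar along image vertical, far yellow mark at (303,176). The larger caps are at (145,300) and (222,40), the spray can at (375,395).

```bash
python3 - <<'E'
from h import *
p,d,i=load('wrist'); C=cloud(d,i)
m=np.zeros((480,640),bool); m[155:280,240:370]=1
q=C[m]; q=q[np.isfinite(q[:,0])]
f=q[np.abs(q[:,2]-31.5)<4]; (c,r)=cv2.minEnclosingCircle(f[:,:2].astype(np.float32)); print('flange depth',c,r,f[:,2].mean())
t=q[q[:,2]>60]; R_=cv2.minAreaRect(t[:,:2].astype(np.float32)); print('bar',R_,t[:,2].max(),np.median(t[:,2]))
print('flange px',onplane(i,[(304.5,217),(303,176)],31.5).round(1)); 
b=onplane(i,[(303,188),(304.3,264)],71.5);print('bar ends',b,np.linalg.norm(b[1]-b[0]))
s,pp,r=pose(); c=np.array([*c,0])
L=r.inv().apply(C.reshape(-1,3)-c); L=L[np.isfinite(L[:,0])]; h=-L[:,2]
for sgn in (1,-1):
    k=(abs(L[:,0])<18)&(sgn*L[:,1]>46)&(sgn*L[:,1]<75)&(h<150); print('side',sgn,h[k].max() if k.any() else None)
E
```

```text
flange depth (532.4506225585938, -240.402099609375) 45.90522766113281 30.307621994007953
bar ((532.2525634765625, -240.40283203125), (13.969596862792969, 60.23579025268555), 64.77896118164062) 72.19638912375376 70.14257939544805
flange px [[ 530.3 -238.8   31.5]
 [ 496.6 -223.2   31.5]]
bar ends [[ 501.31879821 -224.63459497   71.5       ]
 [ 558.59441876 -252.33598009   71.5       ]] 63.622821748226286
side 1 1.387050592254721
side -1 1.4113308455989888
```

```bash
python3 - <<'E'
from h import *
plan([532.3,-240.4,41],1.131)
E
```

```text
shift [-0.0266 -0.0357  0.7597] turn [ 0.0014 -0.0034 -0.0378] ~j6 end if base fixed -1.73
shift [-0.0266 -0.0357  0.7597] turn [-5.3000e-03 -2.1000e-03  5.9622e+00] ~j6 end if base fixed 1.41
shift [-0.0266 -0.0357  0.7597] turn [-5.3000e-03 -2.1000e-03  5.9622e+00] ~j6 end if base fixed 1.41
```

Emit:
step_arm(
  steps=[
    [[-0.027,-0.036,0.2],[0,0,-0.04],0.2],
    [[-0.027,-0.036,0.45],[0,0,-0.04],0.2],
    [[-0.027,-0.036,0.65],[0,0,-0.04],0.2],
    [[-0.027,-0.036,0.76],[0,0,-0.04],0.2],
    [[-0.027,-0.036,0.76],[0,0,-0.04],0.2],
    [[-0.027,-0.036,0.76],[0,0,-0.04],0.2],
  ],
)

```text
t: 3.02
eef_pos: [534.1, -242.2, 43.2]
tool_rot: [0.001, 0.217, 0.976, -0.0]
force: [0.7, -0.4, 0.4]
width: 68.4
grip_force: 0.0
```

Emit:
step_arm(
  steps=[
    [[0,0,0],[0,0,0],1],
    [[0,0,0],[0,0,0],1],
    [[0,0,0],[0,0,0],1],
    [[0,0,0],[0,0,0],1],
    [[0,0,0],[0,0,0],1],
    [[0,0,0],[0,0,0],1],
  ],
  force=70,
)

```text
t: 3.78
eef_pos: [533.4, -242.7, 41.7]
tool_rot: [0.0, 0.218, 0.976, -0.0]
force: [1.0, 1.3, 4.8]
width: 13.0
grip_force: 70.3
```

Emit:
step_arm(
  steps=[
    [[0,0,-0.05],[0,0,0],1],
    [[0,0,-0.2],[0,0,0],1],
    [[0,0,-0.45],[0,0,0],1],
    [[0,0,-0.7],[0,0,0],1],
    [[0,0,-0.7],[0,0,0],1],
    [[0,0,-0.7],[0,0,0],1],
  ],
)

```text
t: 4.53
eef_pos: [532.5, -242.3, 215.8]
tool_rot: [-0.001, 0.218, 0.976, 0.0]
force: [-0.9, -0.3, -2.7]
width: 13.1
grip_force: 69.3
```

```bash
python3 - <<'E'
from h import *
print(sensors.sense()['force'])
plan([674,142,215],1.571)
E
```

```text
[-0.88961339 -0.29595209 -2.71939339]
shift [0.1421 1.6317 0.0033] turn [ 6.000e-04 -2.300e-03 -8.401e-01] ~j6 end if base fixed -2.19
shift [0.1421 1.6317 0.0033] turn [-3.2000e-03 -9.0000e-04  5.1599e+00] ~j6 end if base fixed 0.95
shift [0.1421 1.6317 0.0033] turn [-3.2000e-03 -9.0000e-04  5.1599e+00] ~j6 end if base fixed 0.95
```

Emit:
step_arm(
  steps=[
    [[0.05,0.25,0],[0,0,0],1],
    [[0.1,0.5,0],[0,0,0],1],
    [[0.14,0.75,0],[0,0,0],1],
    [[0.14,1,0],[0,0,0],1],
  ],
)

```text
t: 5.03
eef_pos: [605.0, -2.3, 213.5]
tool_rot: [-0.003, 0.218, 0.976, -0.0]
force: [2.1, -1.7, -2.7]
width: 12.9
grip_force: 69.4
```

Emit:
step_arm(
  steps=[
    [[0,0.25,0],[0,0,-0.2],1],
    [[0,0.5,0],[0,0,-0.5],1],
    [[0,0.632,0],[0,0,-0.84],1],
    [[0,0.632,0],[0,0,-0.84],1],
    [[0,0.632,0],[0,0,-0.84],1],
    [[0,0.632,0],[0,0,-0.84],1],
  ],
)

```text
t: 5.78
eef_pos: [673.2, 137.1, 215.5]
tool_rot: [-0.001, 0.001, 1.0, -0.0]
force: [0.3, -0.0, -3.0]
width: 13.1
grip_force: 69.7
```

```bash
python3 - <<'E'
from h import *
s,pp,r=pose(); p,d,i=grab('wrist'); cv2.imwrite('pics/wrist3.png',p)
print(pp,r.as_matrix().round(4)); np.savez('/tmp/pose3.npz',p=pp,r=r.as_matrix())
E
```

```text
[673.19286113 137.10457562 215.45967602] [[-1.0e+00  2.4e-03 -1.9e-03]
 [ 2.4e-03  1.0e+00 -5.0e-04]
 [ 1.9e-03 -5.0e-04 -1.0e+00]]
```

View pics/wrist3.png

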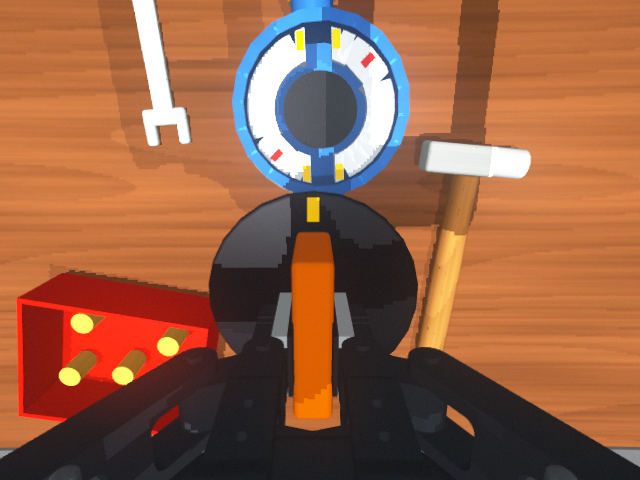

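The wrist view shows the pot with rim centre about (321,102). The slot marks are yellow at (300,41)/(336,38) far and (307,174)/(340,172) near, and the red lock marks at (368,60) and (277,155). The held cap's flange and bar are seen below.

```bash
python3 - <<'E'
from h import *
from scipy.optimize import least_squares
p,d,i=load('wrist'); C=cloud(d,i); z=np.load('/tmp/pose3.npz'); pp,r=z['p'],R.from_matrix(z['r'])
def circ(q):
    f=least_squares(lambda x:np.hypot(q[:,0]-x[0],q[:,1]-x[1])-x[2],[*q[:,:2].mean(0),50],loss='soft_l1'); return f.x
m=np.zeros((480,640),bool); m[0:195,225:415]=1
q=C[m]; q=q[np.isfinite(q[:,0])]
rim=q[(abs(q[:,2]-100)<4)&(np.hypot(*(q[:,:2]-[589,142]).T)<65)]
print('rim z',np.median(rim[:,2]),'fit',circ(rim).round(2),'minEnc',cv2.minEnclosingCircle(rim[:,:2].astype(np.float32)))
ring=q[(abs(q[:,2]-88)<3.5)&(np.hypot(*(q[:,:2]-[589,142]).T)<51)]; print('ring z',np.median(ring[:,2]),circ(ring).round(2))
# bore edge: points below 84 near ring
low=q[(q[:,2]<78)&(np.hypot(*(q[:,:2]-[589,142]).T)<40)]; print('follower z',np.median(low[:,2]))
a=onplane(i,[(300,41),(336,38),(307,174),(340,172),(368,60),(277,155)],88)
print(a.round(1)); f=(a[0]+a[1])/2; n=(a[2]+a[3])/2; v=f-n; print('slot ang',np.arctan2(v[1],v[0]),'center',((f+n)/2).round(1))
w=a[4]-a[5]; print('red ang',np.arctan2(w[1],w[0]),'center',(a[4]+a[5])/2)
# held cap
m=np.zeros((480,640),bool); m[190:360,205:420]=1
q=C[m]; q=q[np.isfinite(q[:,0])]; L=r.inv().apply(q-pp)
h=L[(L[:,2]>4)&(L[:,2]<16)]; print('flange tool z',np.median(h[:,2]),circ(h))
# bar edge px symmetrical top face
b=L[(L[:,2]<-26)&(L[:,2]>-36)&(abs(L[:,1])<14)]; print('bar',b[:,2].mean() if len(b) else None, cv2.minAreaRect(b[:,:2].astype(np.float32)) if len(b) else '')
# flange edge points: contour
k=((p.max(2)<90)&m).astype(np.uint8)
edge=[(210,285),(215,262),(228,235),(250,211),(280,196),(313,191),(346,195),(376,210),(398,233),(413,262),(416,288)]
e=onplane(i,edge,pp[2]-9); print('flange px fit',circ(e), 'local',r.inv().apply(np.array([*circ(e)[:2],pp[2]-9])-pp))
E
```

```text
rim z 98.6387587626823 fit [587.12 141.62  52.51] minEnc ((587.2529907226562, 141.70367431640625), 56.932334899902344)
ring z 86.78721864761496 [586.89 141.77  41.55]
follower z 72.0959021496642
[[546.9 128.7  88. ]
 [545.3 151.4  88. ]
 [629.9 132.5  88. ]
 [628.6 155.6  88. ]
 [557.9 172.2  88. ]
 [616.9 111.9  88. ]]
slot ang -3.093549579192783 center [587.6 142.   88. ]
red ang 2.346228483011035 center [587.39882894 142.0426102   88.        ]
flange tool z 11.40780205768846 [ 2.88458944 -0.7256812  35.37930891]
bar -29.08763972973771 ((14.517301559448242, -1.9498939514160156), (25.455347061157227, 37.07537078857422), 71.27733612060547)
flange px fit [667.42386911 136.71393359  43.77604288] local [ 5.7511167  -0.39988374  9.01102768]
```

```bash
python3 - <<'E'
from h import *
from scipy.optimize import least_squares
p,d,i=load('wrist'); C=cloud(d,i); z=np.load('/tmp/pose3.npz'); pp,r=z['p'],R.from_matrix(z['r'])
L=r.inv().apply(C.reshape(-1,3)-pp).reshape(480,640,3)
k=((L[...,2]>6)&(L[...,2]<17)).astype(np.uint8); k[:185]=0;k[340:]=0;k[:,:200]=0;k[:,425:]=0
k=cv2.morphologyEx(k,cv2.MORPH_OPEN,np.ones((3,3)))
e=[]
for u in range(215,415,4):
    v=np.flatnonzero(k[:,u]); e.append((u,v[0]-0.5)) if len(v) else 0
for v in range(240,300,4):
    u=np.flatnonzero(k[v]); e+= [(u[0]-0.5,v),(u[-1]+0.5,v)]
for zl in (9,10.5,11.5):
    q=r.inv().apply(onplane(i,e,pp[2]-zl)-pp)
    f=least_squares(lambda x:np.hypot(q[:,0]-x[0],q[:,1]-x[1])-x[2],[0,0,46],loss='soft_l1'); print(zl,f.x.round(2),np.abs(f.fun).mean())
m=(L[...,2]>6)&(L[...,2]<17)&(k>0); A=L[m]; print('flange plane',np.linalg.lstsq(np.c_[A[:,:2],np.ones(len(A))],A[:,2],rcond=None)[0])
y=r.inv().apply(onplane(i,[(313,209)],pp[2]-10.5)-pp);print('yellow mark',y)
E
```

```text
9 [ 4.9  -0.7  44.36] 0.14270658483383397
10.5 [ 4.22 -0.69 44.8 ] 0.14413068778680332
11.5 [ 3.77 -0.69 45.1 ] 0.1450800996454297
flange plane [ 6.31398584e-04 -4.44610626e-03  1.13997692e+01]
yellow mark [[41.91555215 -0.63846179 10.57913086]]
```

```bash
python3 - <<'E'
from h import *
print(pose()[1],sensors.sense()['force'],sensors.sense()['ft_torque'])
plan([590.0,142.2,150],1.619)
E
```

```text
[673.4393821  137.07463137 215.9250512 ] [-0.27043765 -0.76584845 -2.35962838] [ 0.02946955  0.02735931 -0.07675093]
shift [0.3335 0.0198 0.264 ] turn [-0.0006 -0.002  -0.0965] ~j6 end if base fixed -1.58
shift [0.3335 0.0198 0.264 ] turn [-3.1000e-03  9.0000e-04  5.9035e+00] ~j6 end if base fixed 1.56
shift [0.3335 0.0198 0.264 ] turn [-3.1000e-03  9.0000e-04  5.9035e+00] ~j6 end if base fixed 1.56
```

Emit:
step_arm(
  steps=[
    [[0.17,0.01,0.0],[0,0,-0.097],1],
    [[0.333,0.02,0.0],[0,0,-0.097],1],
    [[0.333,0.02,0.15],[0,0,-0.097],1],
    [[0.333,0.02,0.264],[0,0,-0.097],1],
    [[0.333,0.02,0.264],[0,0,-0.097],1],
    [[0.333,0.02,0.264],[0,0,-0.097],1],
  ],
)

```text
t: 6.58
eef_pos: [591.4, 143.0, 151.7]
tool_rot: [0.001, -0.025, 1.0, 0.0]
force: [0.9, -0.1, -2.1]
width: 12.8
grip_force: 69.6
```

```bash
python3 - <<'E'
from h import *
plan([590.0,142.2,128],1.619)
p,d,i=grab('scene'); q,_,_=grab('side')
cv2.imwrite('pics/c4.png',np.hstack([cv2.resize(p[140:300,345:505],(400,400),interpolation=cv2.INTER_CUBIC),cv2.resize(q,(400,300))[:, :] if 0 else cv2.copyMakeBorder(cv2.resize(q,(400,300)),0,100,0,0,cv2.BORDER_CONSTANT)]))
E
```

```text
shift [ 0.0061 -0.0027  0.0948] turn [-0.0001  0.0037  0.0032] ~j6 end if base fixed -1.56
shift [ 0.0061 -0.0027  0.0948] turn [-5.9000e-03 -1.0000e-04 -5.9968e+00] ~j6 end if base fixed -4.71
shift [ 0.0061 -0.0027  0.0948] turn [-5.9000e-03 -1.0000e-04 -5.9968e+00] ~j6 end if base fixed -4.71
```

View pics/c4.png

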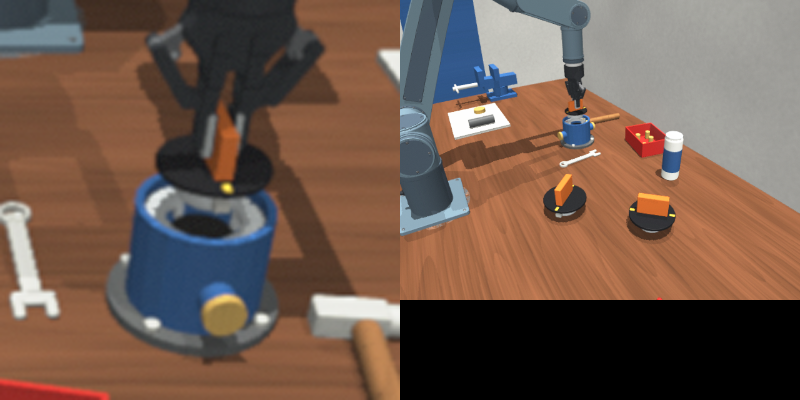

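The cap hangs centred above the mouth (scene crop: flange at (215,165), pot rim (205,200)). I'll lower it into the bore.

Emit:
step_arm(
  steps=[
    [[0.005,-0.003,0.03],[0,0,0],1],
    [[0.005,-0.003,0.07],[0,0,0],1],
    [[0.005,-0.003,0.1],[0,0,0],1],
    [[0.005,-0.003,0.1],[0,0,0],1],
    [[0.005,-0.003,0.1],[0,0,0],1],
  ],
)

```text
t: 7.3
eef_pos: [589.5, 142.8, 125.3]
tool_rot: [-0.0, -0.026, 1.0, 0.0]
force: [0.6, -0.3, -2.4]
width: 13.1
grip_force: 69.6
```

Emit:
step_arm(
  steps=[
    [[0,0,0.008],[0,0,0],1],
    [[0,0,0.012],[0,0,0],1],
    [[0,0,0.012],[0,0,0],1],
  ],
)

```text
t: 7.68
eef_pos: [589.3, 142.7, 122.3]
tool_rot: [-0.0, -0.025, 1.0, -0.0]
force: [-0.6, -0.5, -2.9]
width: 13.0
grip_force: 69.6
```

Emit:
step_arm(
  steps=[
    [[0,0,0.004],[0,0,0],1],
    [[0,0,0.004],[0,0,0],1],
    [[0,0,0.008],[0,0,0],1],
    [[0,0,0.008],[0,0,0],1],
  ],
)

```text
t: 8.18
eef_pos: [589.3, 142.7, 120.2]
tool_rot: [-0.0, -0.025, 1.0, -0.0]
force: [1.1, 0.5, -2.7]
width: 13.3
grip_force: 69.6
```

Emit:
step_arm(
  steps=[
    [[0,0,0.004],[0,0,0],1],
    [[0,0,0.004],[0,0,0],1],
    [[0,0,0.004],[0,0,0],1],
  ],
)

```text
t: 8.55
eef_pos: [589.4, 142.7, 119.3]
tool_rot: [-0.0, -0.026, 1.0, -0.0]
force: [0.5, -0.2, -2.3]
width: 12.5
grip_force: 69.6
```

Emit:
step_arm(
  steps=[
    [[0,0,0.004],[0,0,0],1],
    [[0,0,0.008],[0,0,0],1],
    [[0,0,0.008],[0,0,0],1],
  ],
)

```text
t: 8.93
eef_pos: [589.3, 142.7, 117.2]
tool_rot: [-0.0, -0.026, 1.0, 0.0]
force: [-0.1, -0.7, -1.5]
width: 13.0
grip_force: 69.6
```

Emit:
step_arm(
  steps=[
    [[0,0,0.004],[0,0,0],1],
    [[0,0,0.008],[0,0,0],1],
    [[0,0,0.008],[0,0,0],1],
  ],
)

```text
t: 9.3
eef_pos: [589.6, 142.8, 115.7]
tool_rot: [0.0, -0.026, 1.0, 0.0]
force: [0.2, 0.4, 0.8]
width: 12.9
grip_force: 70.1
```

Emit:
step_arm(
  steps=[
    [[0,0,0.008],[0,0,0],1],
    [[0,0,0.012],[0,0,0],1],
    [[0,0,0.012],[0,0,0],1],
  ],
)

```text
t: 9.68
eef_pos: [589.6, 142.7, 112.6]
tool_rot: [0.0, -0.026, 1.0, -0.0]
force: [-0.8, 0.4, 3.9]
width: 12.9
grip_force: 70.5
```

Emit:
step_arm(
  steps=[
    [[0,0,0.008],[0,0,0],1],
    [[0,0,0.016],[0,0,0],1],
    [[0,0,0.016],[0,0,0],1],
  ],
)

```text
t: 10.05
eef_pos: [589.6, 142.7, 108.4]
tool_rot: [0.0, -0.026, 1.0, 0.0]
force: [-1.1, 1.1, 3.9]
width: 12.8
grip_force: 70.8
```

Emit:
step_arm(
  steps=[
    [[0,0,0.006],[0,0,0],1],
    [[0,0,0.008],[0,0,0],1],
    [[0,0,0.008],[0,0,0],1],
  ],
)

```text
t: 10.42
eef_pos: [589.6, 142.8, 106.6]
tool_rot: [0.0, -0.026, 1.0, 0.0]
force: [-1.4, -0.1, 6.0]
width: 13.2
grip_force: 70.9
```

Emit:
step_arm(
  steps=[
    [[0,0,0.004],[0,0,0],1],
    [[0,0,0.004],[0,0,0],1],
    [[0,0,0.004],[0,0,0],1],
  ],
)

```text
t: 10.8
eef_pos: [589.6, 142.8, 105.7]
tool_rot: [0.0, -0.026, 1.0, 0.0]
force: [-1.7, 0.2, 6.0]
width: 13.1
grip_force: 70.9
```

```bash
python3 - <<'E'
from h import *
s,p,r=pose(); print(p,s['force'],s['ft_torque'],r.as_matrix().round(3)[:,1],s['joint_pos'])
E
```

```text
[589.63040124 142.78630016 105.67900576] [-1.68330661  0.24758328  6.00114803] [-0.0426455   0.26050324 -0.03116065] [-0.051  0.999  0.   ] [ 5.39131272e-02  4.63893551e-01  1.55770182e+00  1.69931873e-05
  1.11933246e+00 -1.56797452e+00]
```

Emit:
step_arm(
  steps=[
    [[0,-0.0006,0],[0,0,0.1],1],
    [[0,-0.0012,0],[0,0,0.2],1],
    [[0,-0.0017,0],[0,0,0.3],1],
    [[0,-0.0023,0],[0,0,0.4],1],
    [[0,-0.0029,0],[0,0,0.5],1],
    [[0,-0.0029,0],[0,0,0.5],1],
  ],
)

```text
t: 11.55
eef_pos: [590.5, 141.7, 106.0]
tool_rot: [0.001, 0.106, 0.994, -0.0]
force: [1.2, 0.1, 6.1]
width: 13.1
grip_force: 70.9
```

```bash
cat > st.py <<'E'
from h import *
s,p,r=pose(); y=r.as_matrix()[:,1]; print(p.round(1),s['force'].round(1),s['ft_torque'].round(3),'yaw',np.arctan2(y[1],y[0]).round(4),s['width'].round(1),s['t'])
E
python3 st.py
```

```text
Traceback (most recent call last):
  File "st.py", line 2, in <module>
    s,p,r=pose(); y=r.as_matrix()[:,1]; print(p.round(1),s['force'].round(1),s['ft_torque'].round(3),'yaw',np.arctan2(y[1],y[0]).round(4),s['width'].round(1),s['t'])
                                                                                                                                          ^^^^^^^^^^^^^^^^
AttributeError: 'float' object has no attribute 'round'
```

Emit:
step_arm(
  steps=[
    [[0,-0.0006,0],[0,0,0.1],1],
    [[0,-0.0012,0],[0,0,0.2],1],
    [[0,-0.0017,0],[0,0,0.3],1],
    [[0,-0.0023,0],[0,0,0.4],1],
    [[0,-0.0029,0],[0,0,0.5],1],
    [[0,-0.0034,0],[0,0,0.6],1],
    [[0,-0.0034,0],[0,0,0.6],1],
  ],
)

```text
t: 12.42
eef_pos: [590.2, 140.7, 106.0]
tool_rot: [0.001, 0.26, 0.966, -0.0]
force: [0.4, -0.9, 6.0]
width: 13.0
grip_force: 70.9
```

```bash
sed -i "s/s\['width'\].round(1)/s['width']/" st.py; python3 st.py
```

```text
[590.2 140.7 106. ] [ 0.4 -0.9  6. ] [-0.243 -0.005  0.047] yaw 1.0453 12.97113497658002 12.425
```

Turning freely. 0.268 rad (0.51 units) is left to the lock angle.

Emit:
step_arm(
  steps=[
    [[0,-0.0006,0],[0,0,0.1],1],
    [[0,-0.0012,0],[0,0,0.2],1],
    [[0,-0.0017,0],[0,0,0.3],1],
    [[0,-0.0023,0],[0,0,0.4],1],
    [[0,-0.0029,0],[0,0,0.46],1],
    [[0,-0.0029,0],[0,0,0.51],1],
    [[0,-0.0029,0],[0,0,0.51],1],
  ],
)

```text
t: 13.3
eef_pos: [589.8, 140.1, 105.9]
tool_rot: [0.001, 0.386, 0.923, 0.0]
force: [0.6, -1.3, 6.1]
width: 12.8
grip_force: 70.9
```

```bash
python3 st.py
```

```text
[589.8 140.1 105.9] [ 0.6 -1.3  6.1] [-0.245  0.039 -0.023] yaw 0.7785 12.833474014692227 13.3
```

Emit:
step_arm(
  steps=[
    [[0,0,-0.004],[0,0,0],1],
    [[0,0,-0.008],[0,0,0],1],
    [[0,0,-0.012],[0,0,0],1],
    [[0,0,-0.012],[0,0,0],1],
  ],
)

```text
t: 13.8
eef_pos: [589.7, 140.1, 108.8]
tool_rot: [0.001, 0.386, 0.923, 0.0]
force: [0.6, -1.4, 4.2]
width: 12.7
grip_force: 70.7
```

Emit:
step_arm(
  steps=[
    [[0,0,-0.002],[0,0,0],1],
    [[0,0,-0.004],[0,0,0],1],
    [[0,0,-0.004],[0,0,0],1],
  ],
)

```text
t: 14.18
eef_pos: [589.3, 140.4, 109.5]
tool_rot: [0.0, 0.386, 0.923, 0.0]
force: [2.4, -1.1, 5.4]
width: 12.9
grip_force: 70.7
```

```bash
python3 st.py
```

```text
[589.3 140.4 109.5] [ 2.4 -1.1  5.4] [-0.436 -0.389  0.095] yaw 0.7788 12.887175878949844 14.175
```

Emit:
step_arm(
  steps=[
    [[0,0,-0.002],[0,0,0],1],
    [[0,0,-0.003],[0,0,0],1],
    [[0,0,-0.003],[0,0,0],1],
  ],
)

```text
t: 14.55
eef_pos: [588.9, 140.6, 110.1]
tool_rot: [0.0, 0.386, 0.923, 0.0]
force: [2.7, -1.7, 3.7]
width: 12.9
grip_force: 70.7
```

Emit:
step_arm(
  steps=[
    [[0,0,0],[0,0,-0.08],1],
    [[0,0,0],[0,0,-0.08],1],
  ],
)

```text
t: 14.8
eef_pos: [588.3, 140.9, 109.9]
tool_rot: [-0.001, 0.366, 0.93, 0.0]
force: [0.7, -0.1, 4.4]
width: 13.0
grip_force: 70.7
```

```bash
python3 st.py
```

```text
[588.3 140.9 109.9] [ 0.7 -0.1  4.4] [-0.06  -0.077  0.038] yaw 0.8205 13.029556488533936 14.8
```

Emit:
step_arm(
  steps=[
    [[0,0,-0.002],[0,0,0.06],1],
    [[0,0,-0.004],[0,0,0.06],1],
    [[0,0,-0.004],[0,0,0.06],1],
  ],
)

```text
t: 15.18
eef_pos: [588.2, 140.7, 110.2]
tool_rot: [-0.001, 0.381, 0.925, -0.0]
force: [1.8, 1.2, -2.3]
width: 12.9
grip_force: 69.7
```

Emit:
step_arm(
  steps=[
    [[0,0,-0.002],[0,0,0],1],
    [[0,0,-0.004],[0,0,0],1],
    [[0,0,-0.004],[0,0,0],1],
  ],
)

```text
t: 15.55
eef_pos: [588.1, 140.7, 110.3]
tool_rot: [-0.001, 0.381, 0.925, -0.0]
force: [4.3, 2.0, -13.7]
width: 13.0
grip_force: 68.3
```

```bash
python3 st.py
```

```text
[588.1 140.7 110.3] [  4.3   2.  -13.7] [ 0.245 -0.908 -0.128] yaw 0.7891 13.008334111879652 15.55
```

Seated: the pull-up is resisted at the lock height. I'll relax, release and retreat.

Emit:
step_arm(
  steps=[
    [[0,0,0.004],[0,0,0],1],
    [[0,0,0.005],[0,0,0],1],
    [[0,0,0.005],[0,0,0],0.8],
    [[0,0,0.005],[0,0,0],0.5],
    [[0,0,0.005],[0,0,0],0.4],
    [[0,0,0.005],[0,0,0],0.4],
    [[0,0,0.005],[0,0,0],0.4],
  ],
  force=20,
)

```text
t: 16.42
eef_pos: [588.9, 140.5, 111.0]
tool_rot: [0.0, 0.381, 0.925, 0.0]
force: [0.6, 0.0, -0.1]
width: 51.3
grip_force: 0.0
```

Emit:
step_arm(
  steps=[
    [[0,0,-0.1],[0,0,0],0.4],
    [[0,0,-0.3],[0,0,0],0.4],
    [[0.1,0,-0.5],[0,0,0],0.4],
    [[0.2,0,-0.6],[0,0,0],0.4],
    [[0.2,0,-0.6],[0,0,0],0.4],
  ],
)

```text
t: 17.05
eef_pos: [553.7, 177.0, 263.7]
tool_rot: [0.002, 0.38, 0.925, 0.001]
force: [-0.0, 0.4, -0.5]
width: 51.3
grip_force: 0.0
```

```bash
python3 - <<'E'
from h import *
p,d,i=grab('scene'); q,e,j=grab('wrist')
cv2.imwrite('pics/c5.png',np.hstack([cv2.resize(p[160:300,355:495],(400,400),interpolation=cv2.INTER_CUBIC),cv2.copyMakeBorder(cv2.resize(q,(400,300)),0,100,0,0,cv2.BORDER_CONSTANT)]))
C=cloud(e,j).reshape(-1,3); rr=np.hypot(*(C[:,:2]-[587.3,141.8]).T)
for a,b in ((18,44),(50,55)):
    A=C[(rr>a)&(rr<b)&(abs(C[:,2]-100)<8)]; c=np.linalg.lstsq(np.c_[A[:,:2]-[587.3,141.8],np.ones(len(A))],A[:,2],rcond=None)[0]; print(len(A),np.median(A[:,2]),c.round(4))
E
python3 st.py
```

```text
5761 98.85953367918358 [-1.80000e-03  1.90000e-03  9.88829e+01]
2092 98.80156401896264 [5.00000e-04 1.00000e-03 9.87863e+01]
[553.3 175.6 260.3] [-0.9  0.  -0.2] [-0.009 -0.002 -0.011] yaw 0.7898 51.02193936508868 17.15
```

View pics/c5.png

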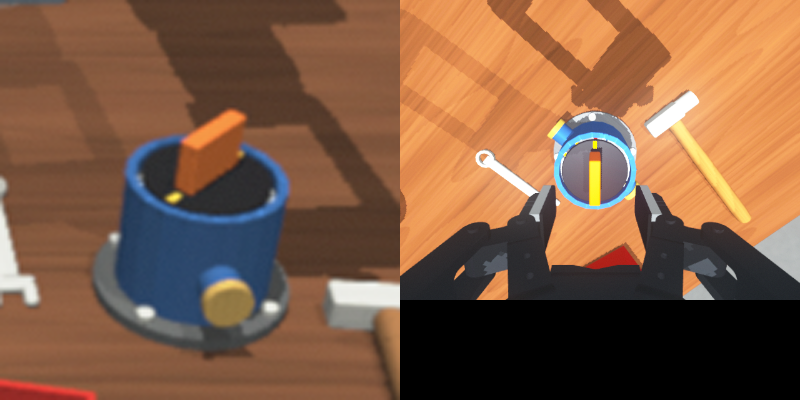

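The pictures show the cap seated level, with flange and rim both at 98.8 mm, and the spanner and hammer in place. The robot is clear.

```bash
python3 -c "
from workcell import ticket; print(ticket.job_done())"
```

```text
the job is handed in; nothing more can be done
None
```

The smallest black cap is locked in the blue filter pot, level and with its flange flush with the rim (an upward pull of about 11 N did not shift it), and the job was handed in at about 17 s with the arm clear.

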